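# Lock the paper safe with the snap hook

### The arm

A 6-joint arm with a two-finger parallel gripper is mounted at the origin on the work surface. World frame = base frame: x ahead of the robot, y to its left, z up, the work surface at z = 0. Lengths are in mm, angles in rad, forces in N, time in s.
With the tool pointing down it reaches from about 275 to 825 mm from the base axis. Payload 4.9 kg.
Tool frame: the origin (TCP) lies at the very end of the fingers, on their centre line; the grasp point (between the pads) lies 19 mm behind it; z points along the fingers, y is the direction in which the jaws open and shut (so a half turn about z gives the same grasp; the last joint's range is limited). The gripper opens to 85 mm and grips with 20 to 120 N. Pads are 22 mm wide; open, the fingers measure 114 mm over their backs; the gripper's body (76 mm by 85 mm) begins 54 mm behind the grasp point. The pads swing forward as they close: fully open they stand 13 mm farther back than shut.
Start: joints at [1.064, 0.326, -0.193, 1.052, 0, 1.437], TCP at [200.319, 512.241, 231.281] pointing down, gripper open.
Joint ranges: [-2.65, 2.65], [-0.97, 1.79], [-1.3, 1.35], [-1.93, 2.1], [-1.47, 1.37], [-3.14, 3.14]. Speed limits (rad/s): [2.57, 2.57, 3.14, 3.14, 3.14, 3.14].

### API

Orientations are given as [roll, pitch, yaw] about the fixed x, y, z axes, in that order (R = Rz(yaw) Ry(pitch) Rx(roll)).
In Python, from bench import bot, solve_ik, imaging gives the robot as it stands. Calls block until the motion is done:
- bot.move_ptp(position, orientation): joint-space move of the TCP to a pose.
- bot.movel(position, rot=None, max_speed=150, threshold=None): straight line of the TCP; rot=None keeps the orientation; max_speed is the mean speed in mm/s. With threshold (N) it stops when the force on the tool has changed by that much, and returns True; else False.
- bot.move_j(angles): joint-space move.
- bot.grip(opening, effort=None): opening from 0.0 (shut) to 1.0 (fully open); effort is the grip in N (None keeps the last); returns when the fingers have stopped.
- bot.dwell(seconds).
- solve_ik(position, orientation): joint angles nearest the present ones, or None.
- bot.get_state(): the state.
- imaging.capture(name): name is "side" or "top"; returns the picture (384x512x3 uint8, blue, green, red); there is no depth.
- imaging.camera_model(name): a dict with "K" (3x3 intrinsics, pixels), "position" and "rotation" of the camera in the world. Camera axes: x right, y up, looking along -z (the intrinsics and any distortion apply to the point x, -y, -z); pixel columns grow to the right and rows downward; lengths in mm; the calibration is good to about 2 mm. A picture is of the moment at which its call begins. camera_model takes no time and is no camera call.
A pose or a line that the arm cannot do raises bot.IKError and nothing moves.
- bot.sign_off(): hands the job in, once; it reports no verdict.
The state is a dict: "t": time; "qpos": joint angles; "joint_velocities": joint speeds; "effort": joint torques, N m; "tcp_pos": TCP position; "orientation": TCP orientation; "contact_force": force on the tool from outside, world axes, zero at the start; "wrist_torque": the same for the moment, N m; "opening": opening from 0.0 (shut) to 1.0 (fully open).
Only numpy, scipy, OpenCV 4.12 (cv2) and the standard library are available. Lean on these libraries where they do the work, as an engineer would, in place of code of your own. Each camera call takes 0.05 s, during which the arm holds its last target.

### The job

Lock the photographic paper safe: fold its hinged hasp strap down flat over the U-shaped staple, then take the snap hook (the one with a sprung gate) by its handle and clip it round one upright leg of the staple, pushing the gate open against the leg until it snaps shut behind it. Then tug it gently back along its handle, a steady 5 to 10 N for about half a second, to be sure it holds; never load the staple with more than 15 N. Let go and leave the hook locked on; do not disturb the open hook lying near it or the loupe on the safe.

Things in the scene. Friction and masses are not known exactly. Their poses are not given: they have to be found in the camera images.
- safe: Paper safe: flat closed box, black with grey top, 320 (x) x 240 (y) x 70 mm high, fixed. Origin: centre of the underside; x points from the front ledge (nearest the robot, with the staple) to the rear, z up. The top is flat, 70 mm up; a closed lid covers it behind x = -48 mm and carries the hasp.
- staple: Rigid U-shaped steel loop upright on the safe's ledge at safe (-95, 0) mm. Origin: between its feet, on the safe's top; axes as the safe's. Round bar, 6 mm: two legs at y = +15 and -15 mm under a cross bar; outer height 34 mm, clear height under the bar 28 mm (24 mm above the folded strap).
- leg_left (a point): Middle of the staple's +y leg (the robot's left), on the leg's axis, 16 mm above the safe's top.
- leg_right (a point): Middle of the staple's -y leg, on the leg's axis, 16 mm above the safe's top.
- hasp (a joint): Angle of the steel hasp strap (rad): 0 = folded to the front, flat on the ledge with the staple through its slot; starts at 1.75 to 2.3, leaning back over the lid. Hinge axis along the safe's y at safe (-45, 0, 72.5) mm; stiff (0.09 N m friction), stays where left. Strap 95 mm long, 60 wide, 3 thick; slot 42 to 66 mm from the hinge, 42 mm wide; the end band is solid.
- hasp_tip (a point): Middle of the strap's free end, 95 mm from the hinge.
- grip (a point): Centre of the snap hook's handle. The hook (loose, 130 g, 118 mm long) lies flat; handle: black block 50 (x) x 18 (y) x 18 mm high, centre 9 mm above the underside. x points from the handle to the hook's nose, z up. Ahead of it lies a flat loop of 8 mm round steel filling the lowest 8 mm: see bow and gate.
- bow (a point): Point in the snap hook's bow (closed front end), 81 mm ahead of point grip, 4 mm above the underside, axes as grip's. From here, mm: the bow's inner face is at x = +4, spine bar along y = +13, nose lip bar along y = -11 from the bow back to its rounded end at x = -14. A staple leg pulled home lies at x about +1.
- gate (a joint): Angle of the snap hook's sprung gate (rad): 0 = shut, at most 0.5, opens inward (+y). 5 mm round bar closing the -y side of the loop: hinge at x = -52, y = -11 mm from point bow, 39 mm long, tip at the lip's end. 2 to 4 N near the tip opens it. A bar pushed in at x = -20 (+-5) to y about -1 and then run forward into the bow, beyond x = -6, lets it snap shut.
- snap_hook: The whole snap hook; origin on its underside, 43 mm ahead of point grip, axes as grip's.
- open_hook: Bystander: plain hook with the same handle but no gate, loose, near the snap hook; the two may have changed places. Origin on its underside, 43 mm ahead of its handle's centre.
- loupe: Bystander: round loupe, 42 mm across, 48 mm high, standing on the rear of the safe's lid.
Not all that is in view belongs to the job. What is shaped like the snap_hook but yellow is not meant.

How it is judged:
By the outcome, as a careful person would: the job done as asked, in the order asked, and still so for the second after the job is handed in, with the robot touching nothing.
It also fails if it takes over 72 s, if anything falls off the work surface, if the arm or the gripper's body presses on something with over 40 N, if the wrist force passes 120 N, or if a joint passes its speed limit or range.

## Working session

There is one attempt and no reset: what is moved stays moved. The work goes in short steps, each a Python script; the robot and the scene stay as the last script left them, time stands still between calls to the robot, and variables do not carry over. Pictures are saved under pics/ and viewed, and the job is handed in when it is done.

```bash
ls; mkdir -p pics; python3 - <<'E'
from bench import bot, imaging
import cv2
for n in("top","side"):
    im=imaging.capture(n); cv2.imwrite(f"pics/{n}0.png",im)
    m=imaging.camera_model(n); print(n,m)
s=bot.get_state(); print(s["t"],s["tcp_pos"],s["orientation"],s["contact_force"])
E
```

```text
pics
top {'K': array([[369.08315593,   0.        , 255.25363529],
       [  0.        , 369.08315593, 191.56225558],
       [  0.        ,   0.        ,   1.        ]]), 'position': array([ 467.65302537,  -74.00470384, 1058.56708869]), 'rotation': array([ 0.10603436, -0.01761391, -1.57877288])}
side {'K': array([[347.49708675,   0.        , 258.24202066],
       [  0.        , 347.49708675, 190.46448228],
       [  0.        ,   0.        ,   1.        ]]), 'position': array([ 296.11052756, -661.38663179,  765.88204452]), 'rotation': array([ 0.75212325, -0.0085906 , -0.45166257])}
0.1 [200.06632489 511.77465768 230.59395994] [-3.14006798e+00 -2.20582657e-04  2.76874053e+00] [ 0.40996927 -0.23381575  0.62306493]
```

View pics/top0.png

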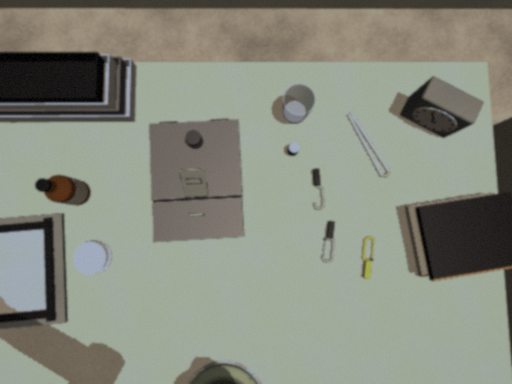

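View pics/side0.png

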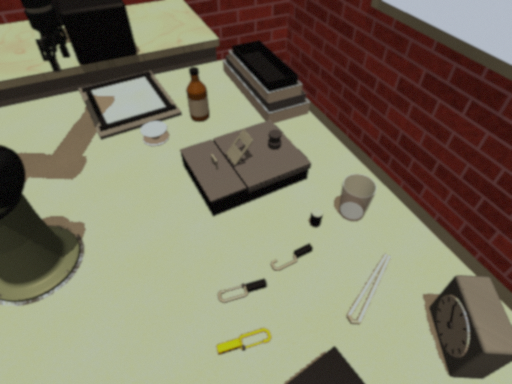

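The top picture shows the safe (corners about 150,122 to 243,238), staple at (196,214), strap leaning back at (193,181) and loupe at (194,139). The snap hook's handle is at (330,229) with its loop to (327,261). The open hook is at (317,188) and the yellow decoy at (368,257). I'll zoom in next.

```bash
cat > h.py <<'E'
import numpy as np, cv2
from scipy.spatial.transform import Rotation as R
from bench import bot, solve_ik, imaging
def Rc(m):
    return R.from_euler('xyz',m["rotation"]).as_matrix()
def ray(n,uv):
    m=imaging.camera_model(n);K=m["K"]
    d=np.linalg.inv(K)@np.array([uv[0],uv[1],1.]); d=np.array([d[0],-d[1],-d[2]])
    if "distortion" in m: print("dist!")
    return m["position"],Rc(m)@d
def onz(n,uv,z):
    p,d=ray(n,uv); return p+d*(z-p[2])/d[2]
def proj(n,P):
    m=imaging.camera_model(n); c=Rc(m).T@(np.asarray(P,float)-m["position"])
    q=m["K"]@np.array([c[0],-c[1],-c[2]]); return q[:2]/q[2]
def tri(a,b):
    p,d=ray("top",a);q,e=ray("side",b);d/=np.linalg.norm(d);e/=np.linalg.norm(e)
    s=np.linalg.lstsq(np.c_[d,-e],q-p,rcond=None)[0]
    A=p+d*s[0];B=q+e*s[1]; return (A+B)/2,np.linalg.norm(A-B)
E
python3 - <<'E'
from h import *
t=cv2.imread("pics/top0.png");s=cv2.imread("pics/side0.png")
def z(im,x,y,w,h,f,name): cv2.imwrite("pics/"+name,cv2.resize(im[y:y+h,x:x+w],None,fx=f,fy=f,interpolation=cv2.INTER_CUBIC))
z(t,140,110,120,140,4,"tz_safe.png")
z(t,290,160,90,125,4,"tz_hook.png")
z(s,170,110,150,110,5,"sz_safe.png")
z(s,200,230,130,90,6,"sz_hook.png")
E
```

```text
(no output)
```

View pics/tz_safe.png

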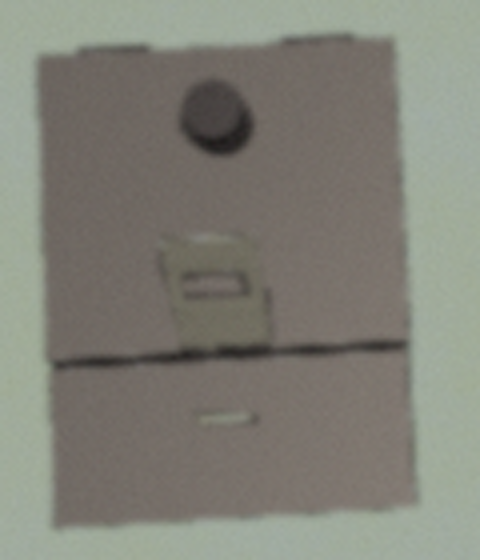

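View pics/tz_hook.png

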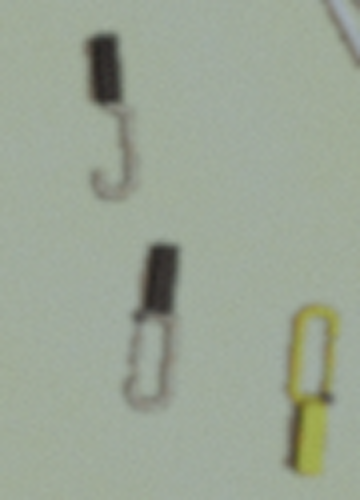

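View pics/sz_safe.png

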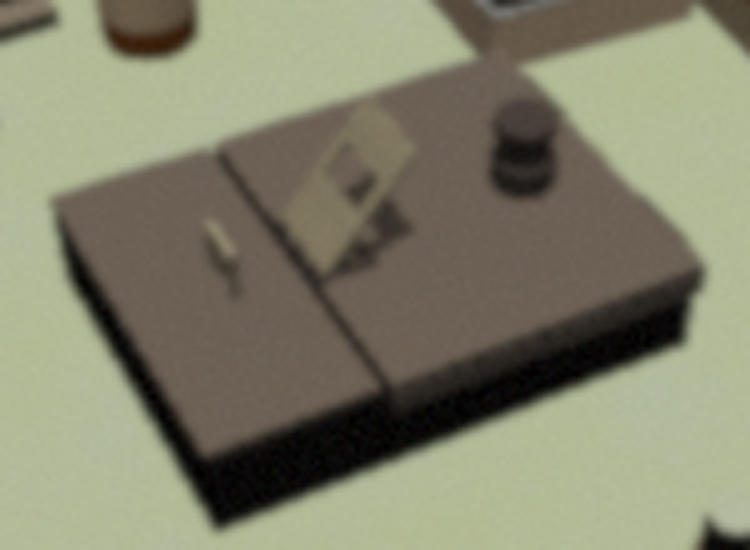

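View pics/sz_hook.png

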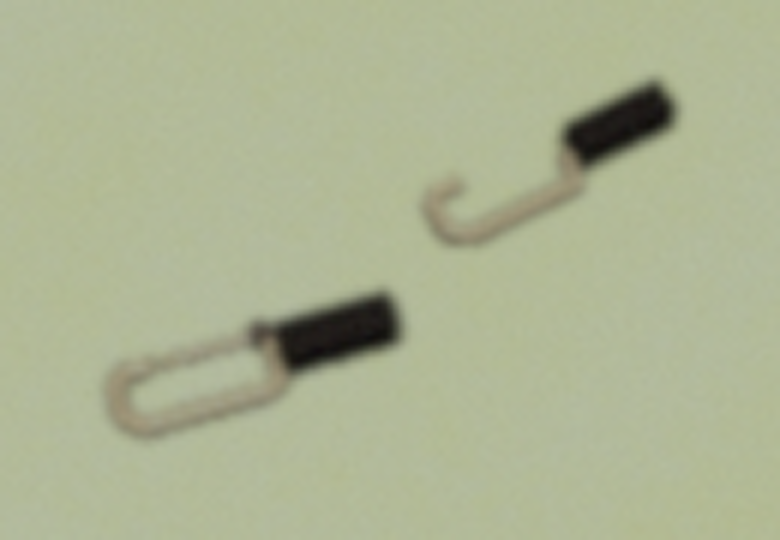

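```bash
python3 - <<'E'
from h import *
Z=lambda X,Y,x0,y0,f:(x0+(X+.5)/f-.5,y0+(Y+.5)/f-.5)
ts=lambda X,Y:Z(X,Y,140,110,4); th=lambda X,Y:Z(X,Y,290,160,4)
ss=lambda X,Y:Z(X,Y,170,110,5); sh=lambda X,Y:Z(X,Y,200,230,6)
np.set_printoptions(precision=1,suppress=True)
c={k:onz("top",ts(*v),70) for k,v in dict(FL=(55,527),FR=(418,505),RL=(38,56),RR=(394,39)).items()}
for k,v in c.items(): print(k,v)
F=(c["FL"]+c["FR"])/2;B=(c["RL"]+c["RR"])/2;d=B-F
print("len",np.linalg.norm(d),"w",np.linalg.norm(c["FL"]-c["FR"]),np.linalg.norm(c["RL"]-c["RR"]),"yaw",np.arctan2(d[1],d[0]), np.arctan2(*( (c["FL"]-c["FR"])[[0,1]]*[-1,1]))) 
print("ctr",(F+B)/2)
cs={k:onz("side",ss(*v),70) for k,v in dict(FL=(57,205),FR=(208,458),RR=(703,270),RL=(497,58)).items()}
for k,v in cs.items(): print("side",k,v)
d=(cs["FL"]-cs["FR"]);print(np.linalg.norm(d),np.arctan2(-d[0],d[1]))
print("staple top",tri(ts(226,418),ss(220,238)), onz("top",ts(226,418),104),onz("side",ss(220,238),104))
print("tip",tri(ts(211,237),ss(393,123)))
print("grip tri",tri(th(161,279),sh(338,330)), onz("top",th(161,279),18),onz("side",sh(338,330),9))
print("gate-corner..bow top",onz("top",th(148,408),4),onz("side",sh(122,403),4))
E
```

```text
FL [442.  178.1  70. ]
FR [454.5 -61.7  70. ]
RL [761.3 196.4  70. ]
RR [772.6 -46.8  70. ]
len 319.14130931934994 w 240.15629053858336 243.4278760316706 yaw 0.05213540517024945 0.05192801230986846
ctr [607.6  66.5  70. ]
side FL [444.9 173.8  70. ]
side FR [455.5 -59.7  70. ]
side RR [772.2 -46.2  70. ]
side RL [758.1 194.   70. ]
233.7180219481521 0.0452609427951702
staple top (array([511.5,  60.6, 108.3]), np.float64(0.2448189918203695)) [511.6  61.2 104. ] [513.   65.3 104. ]
tip (array([622.1,  64.9, 150.4]), np.float64(0.5796201362924431))
grip tri (array([ 470.4, -303.3,   14.8]), np.float64(0.9107634851542574)) [ 469.9 -302.5   18. ] [ 472.2 -300.7    9. ]
gate-corner..bow top [ 379.4 -293.6    4. ] [ 384.2 -289.9    4. ]
```

The safe measures 319 x 240 mm and the staple and strap tip are where they should be (tip radius 98 mm, angle about 2.2). I'll refine the snap hook with masks.

```bash
python3 - <<'E'
from h import *
np.set_printoptions(precision=2,suppress=True)
for n,roi in (("top",(310,210,345,270)),("side",(205,260,285,315))):
    im=cv2.imread(f"pics/{n}0.png");x0,y0,x1,y1=roi
    c=im[y0:y1,x0:x1];f=8
    g=cv2.cvtColor(cv2.resize(c,None,fx=f,fy=f,interpolation=cv2.INTER_CUBIC),cv2.COLOR_BGR2GRAY)
    m=(g<85).astype(np.uint8)
    k,l,st,ce=cv2.connectedComponentsWithStats(m);i=1+np.argmax(st[1:,4])
    m=(l==i).astype(np.uint8);m=cv2.morphologyEx(m,cv2.MORPH_OPEN,np.ones((31,31)))
    cn=max(cv2.findContours(m,0,2)[0],key=cv2.contourArea)
    b=cv2.boxPoints(cv2.minAreaRect(cn)); up=lambda q:((q[0]+.5)/f-.5+x0,(q[1]+.5)/f-.5+y0)
    P=np.array([onz(n,up(q),18 if n=="top" else 9) for q in b]);print(n,P,P.mean(0))
    print([np.linalg.norm(P[i]-P[i-1]) for i in range(4)])
    e=P[1]-P[0] if np.linalg.norm(P[1]-P[0])>np.linalg.norm(P[2]-P[1]) else P[2]-P[1]
    a=np.arctan2(e[1],e[0]);print("yaw mod pi",a%np.pi)
    # loop: differs from background
    bg=np.median(c.reshape(-1,3),0)
    d=np.linalg.norm(cv2.resize(c,None,fx=f,fy=f,interpolation=cv2.INTER_CUBIC).astype(float)-bg,axis=2)
    lm=(d>30).astype(np.uint8);k,l,st,ce=cv2.connectedComponentsWithStats(lm);i=1+np.argmax(st[1:,4]);lm=(l==i).astype(np.uint8)
    cn=max(cv2.findContours(lm,0,2)[0],key=cv2.contourArea)
    W=np.array([onz(n,up(q[0]),4) for q in cn])
    # in hook axes
    h=P.mean(0); yaw=a%np.pi; ex=np.array([np.cos(yaw),np.sin(yaw),0]);ey=np.array([-ex[1],ex[0],0])
    lx=(W-h)@ex; ly=(W-h)@ey; s=lx>35
    print("nose",lx.max(),"y range loop",ly[s].min(),ly[s].max(), "at x50-70",ly[(lx>50)&(lx<75)].min(),ly[(lx>50)&(lx<75)].max())
E
```

```text
top [[ 447.82 -288.32   18.  ]
 [ 494.24 -295.32   18.  ]
 [ 491.77 -314.54   18.  ]
 [ 445.36 -307.45   18.  ]] [ 469.8  -301.41   18.  ]
[np.float64(19.29098677439255), np.float64(46.94048791180561), np.float64(19.384787303451187), np.float64(46.94681578410717)]
yaw mod pi 2.9919249132853154
nose 93.1736351735061 y range loop -15.051677357622193 20.90411250849302 at x50-70 -14.914703744220633 20.761846210253896
side [[ 448.93 -287.78    9.  ]
 [ 497.3  -294.57    9.  ]
 [ 492.86 -315.66    9.  ]
 [ 445.35 -308.73    9.  ]] [ 471.11 -301.69    9.  ]
[np.float64(21.25077859204763), np.float64(48.847349884643606), np.float64(21.55752130114941), np.float64(48.00943371028668)]
yaw mod pi 3.0022661019643717
nose 94.55360381518626 y range loop -16.71825062935873 19.49133313949051 at x50-70 -16.03073171086587 19.49133313949051
```

```bash
cat >> h.py <<'E'
SY=0.052; SC=np.array([607.6,66.5,0.])
ex=np.array([np.cos(SY),np.sin(SY),0]);ey=np.array([-ex[1],ex[0],0]);ez=np.array([0,0,1.])
def S(x,y,z): return SC+x*ex+y*ey+z*ez
HG=np.array([470.5,-302.,0.]);HY=3.005
O=[np.pi,0,SY+np.pi]; OH=[np.pi,0,HY]
def st():
    s=bot.get_state(); print("t %.2f"%s["t"],"tcp",np.round(s["tcp_pos"],1),"F",np.round(s["contact_force"],1),"op %.2f"%s["opening"]); return s
E
cat > fold.py <<'E'
from h import *
def C(r,th,off=1.5): # corner of finger -> TCP
    dx=-r*np.cos(th)+off*np.sin(th)+11; dz=r*np.sin(th)+off*np.cos(th)
    return S(-45+dx,0,72.5+dz)
P=[S(60,0,230),S(60,0,135)]+[C(82,t) for t in np.linspace(2.1,.8,6)]+[C(85,.5),C(88,.25),C(88,.0)]
E
python3 - <<'E'
from fold import *
np.set_printoptions(precision=2,suppress=True)
print("loupe",onz("top",(140+215.5/4-.5,110+110.5/4-.5),118), S(100,0,118))
for p in P: print(p,solve_ik(p,O))
for p in (HG+[0,0,120],HG+[0,0,3]): print(p,solve_ik(p,OH))
for p in (S(-14,-60,85),S(-14,-15,85)): print(p,solve_ik(p,O))
E
```

```text
loupe [710.75  68.17 118.  ] [707.46  71.7  118.  ]
[667.52  69.62 230.  ] [-0.01  0.56  0.17  1.18  0.   -0.06]
[667.52  69.62 135.  ] [-0.01  0.62  0.02  0.98  0.   -0.06]
[616.28  66.95 142.53] [-0.01  0.52 -0.13  0.92  0.   -0.06]
[596.87  65.94 151.15] [-0.01  0.48 -0.17  0.92  0.   -0.06]
[575.9   64.85 154.48] [-0.02  0.44 -0.23  0.9   0.   -0.07]
[554.77  63.75 152.31] [-0.02  0.41 -0.29  0.88  0.   -0.07]
[534.92  62.72 144.77] [-0.02  0.38 -0.35  0.84  0.   -0.07]
[517.67  61.82 132.37] [-0.02  0.36 -0.41  0.79  0.   -0.07]
[499.87  60.89 114.57] [-0.03  0.36 -0.48  0.74  0.   -0.08]
[488.87  60.32  95.72] [-0.03  0.36 -0.53  0.68  0.   -0.08]
[485.76  60.16  74.  ] [-0.03  0.39 -0.56  0.62  0.   -0.08]
[ 470.5 -302.   120. ] [-0.7   0.44 -0.33  0.8   0.   -0.57]
[ 470.5 -302.     3. ] [-0.7   0.59 -0.43  0.55  0.   -0.57]
[596.74   5.85  85.  ] [-0.11  0.54 -0.26  0.77  0.   -0.17]
[594.4   50.79  85.  ] [-0.04  0.54 -0.26  0.77  0.   -0.09]
```

```bash
sed -i 's/S(60,0/S(43,0/g' fold.py; python3 - <<'E'
from fold import *
bot.grip(0.0,60)
bot.move_ptp(P[0],O); st()
print(bot.movel(P[1],max_speed=120,threshold=8))
for p in P[2:-1]:
    if bot.movel(p,max_speed=90,threshold=10): print("stopped");st();break
    st()
im=imaging.capture("side");cv2.imwrite("pics/s1.png",cv2.resize(im[90:250,140:340],None,fx=4,fy=4,interpolation=cv2.INTER_CUBIC)[:600])
E
```

```text
t 3.12 tcp [650.3  69.8 230.1] F [-0.9  0.1  0.1] op 0.00
False
t 4.61 tcp [616.3  67.  143. ] F [-0.5  0.  -0.5] op -0.00
t 4.99 tcp [596.7  65.9 151.1] F [-0.   0.1 -0.2] op 0.00
t 5.38 tcp [576.   64.8 154.4] F [ 1.1  1.4 -0.1] op 0.00
t 5.76 tcp [555.   63.8 152.3] F [ 0.1  0.7 -0.5] op -0.00
t 6.14 tcp [535.2  62.7 144.8] F [-0.5 -0.4 -0.6] op 0.00
t 6.53 tcp [517.9  61.8 132.4] F [ 0.  -0.   0.2] op -0.00
t 6.96 tcp [500.2  60.9 114.7] F [ 0.7 -0.2  0.6] op -0.00
t 7.35 tcp [489.   60.3  95.8] F [ 0.4 -0.2  0.8] op 0.00
```

View pics/s1.png

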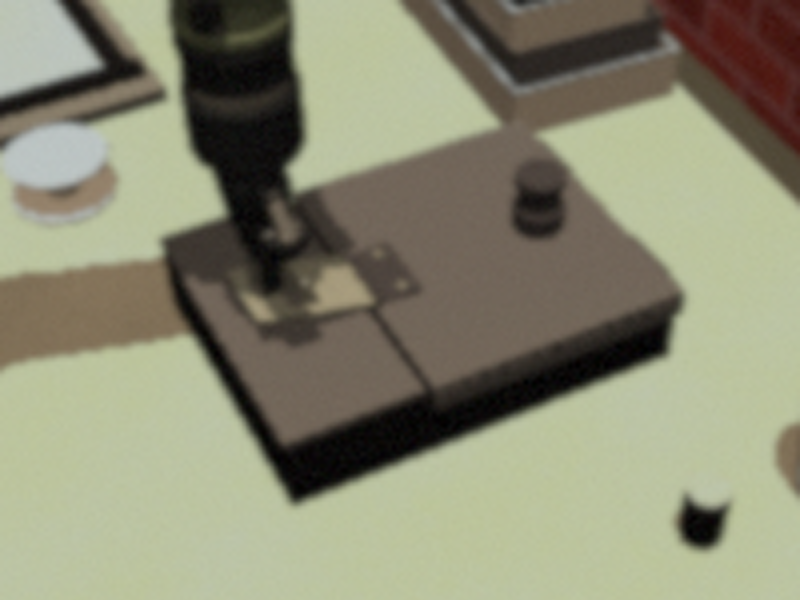

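The strap is nearly flat, with the finger on its end band (about 268,285) and the staple poking through the slot. Next I press it down, back off and look.

```bash
python3 - <<'E'
from fold import *
e=C(88,0); e[2]=70
print(bot.movel(e,max_speed=30,threshold=6)); s=st()
bot.dwell(0.2);st()
p=np.array(s["tcp_pos"]); bot.movel(p+[-3,0,110],max_speed=150)
bot.grip(1.0)
bot.move_ptp(HG+[0,0,110],OH)
st()
for n,r in(("side",(140,90,200,150)),("top",(140,110,120,140))):
    im=imaging.capture(n);cv2.imwrite(f"pics/{n}2full.png",im);x,y,w,h=r;cv2.imwrite(f"pics/{n}2.png",cv2.resize(im[y:y+h,x:x+w],None,fx=4,fy=4,interpolation=cv2.INTER_CUBIC))
E
```

```text
True
t 8.11 tcp [486.3  60.2  74. ] F [-1.2  0.9  6.1] op 0.00
t 8.31 tcp [486.3  60.2  73.9] F [-1.6  0.4  7.8] op -0.00
t 11.36 tcp [ 470.9 -301.   110.2] F [0.  0.7 0.5] op 1.00
```

View pics/side2.png

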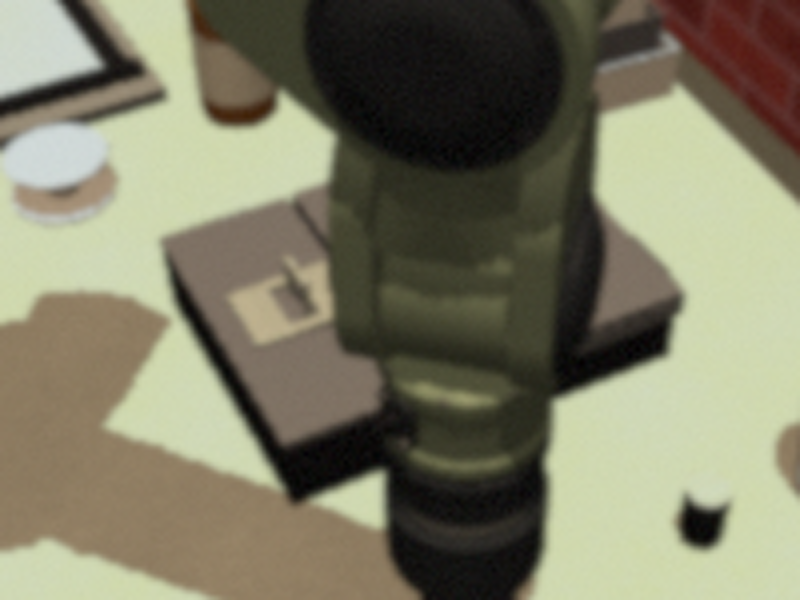

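View pics/top2.png

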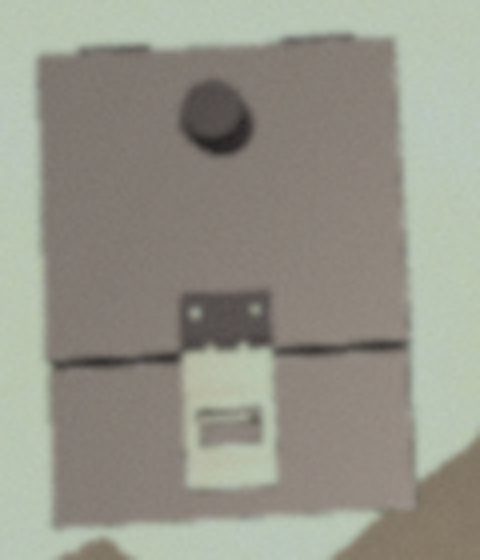

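View pics/top2full.png

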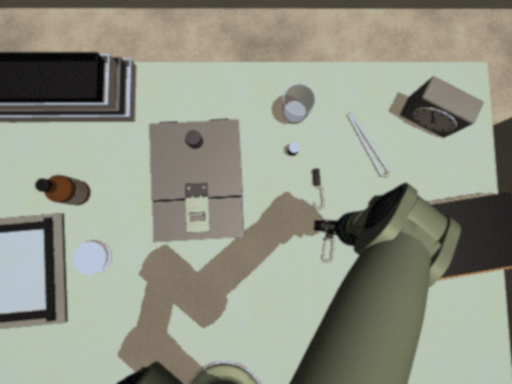

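The top view shows the strap flat over the ledge with the staple through the slot (228,415), and the finger contact at z = 74 matches the strap's top. Next I grasp the handle.

```bash
python3 - <<'E'
from h import *
bot.grip(0.6)
print(bot.movel(HG+[0,0,3],OH,max_speed=100,threshold=8)); st()
bot.grip(0.0,80); st()
bot.movel(HG+[0,0,110],max_speed=100); st()
# staging pose clear of arm: carry beside staple, well outside, high
p=S(-14,-100,170)
bot.move_ptp(p,O); st()
for n in("side","top"):
    im=imaging.capture(n);cv2.imwrite(f"pics/{n}3full.png",im)
    cv2.imwrite(f"pics/{n}3.png",cv2.resize(im[110:260,150:320],None,fx=4,fy=4,interpolation=cv2.INTER_CUBIC))
E
```

```text
False
t 13.11 tcp [ 471.  -302.4    3.6] F [ 0.7 -1.   0.1] op 0.60
t 13.52 tcp [ 470.9 -302.3    3.9] F [ 0.1 -0.2  5.1] op 0.19
t 14.73 tcp [ 470.  -301.6  109.3] F [-0.3 -0.4 -2.6] op 0.19
t 15.89 tcp [598.3 -35.1 169.4] F [-0.3 -0.6 -1.9] op 0.19
```

View pics/side3.png

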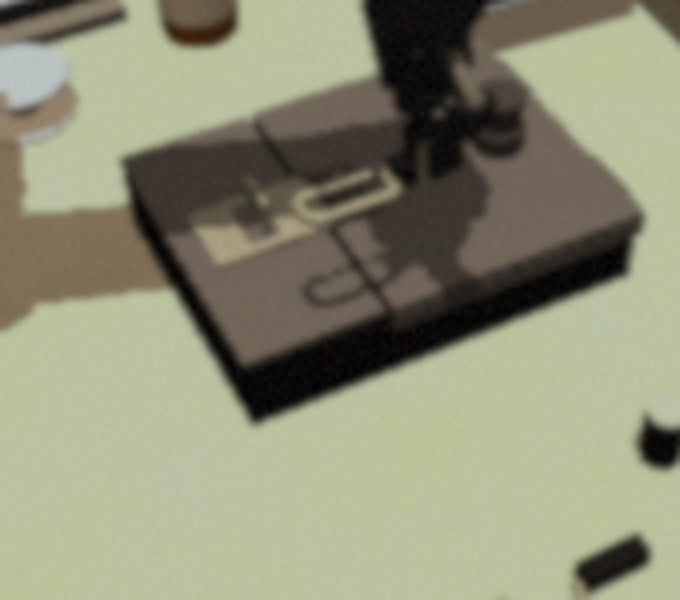

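View pics/top3.png

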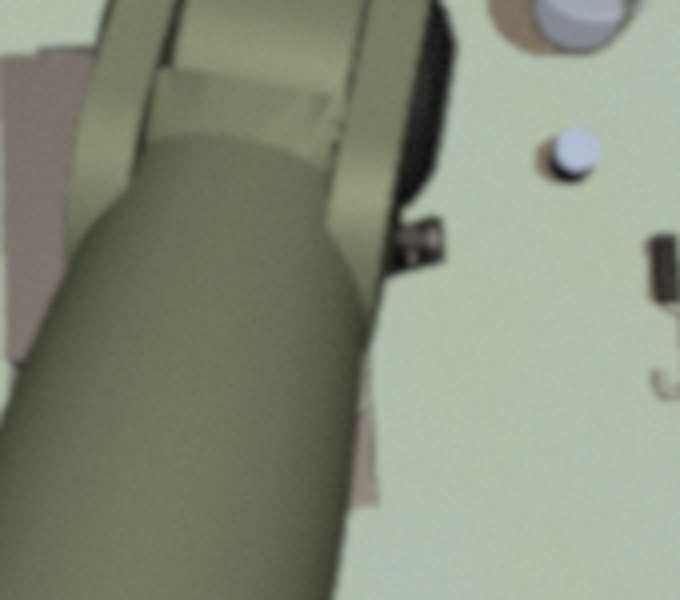

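```bash
python3 - <<'E'
from h import *
np.set_printoptions(precision=1,suppress=True)
im=cv2.imread("pics/side3full.png")
tcp=np.array([598.3,-35.1,169.4]); hx=-ex; hy=-ey
f=8;x0,y0=205,140
c=cv2.resize(im[y0:y0+40,x0:x0+60],None,fx=f*1.0,fy=f,interpolation=cv2.INTER_CUBIC)
def dr(P,col):
    u=proj("side",P);q=((u-[x0,y0]+.5)*f-.5).astype(int);cv2.circle(c,tuple(int(v) for v in q),3,col,-1)
H=lambda x,y,z=4:tcp+[0,0,-3.6]+x*hx+y*hy+z*ez
for x in(30,45,60,75): dr(H(x,13),(0,0,255))
dr(H(81+8,1),(0,255,0));dr(H(81,1),(255,255,0))
for x in(31,45,60,81-14,81): dr(H(x,-11),(255,0,0))
cv2.imwrite("pics/ov.png",c)
E
```

```text
(no output)
```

View pics/ov.png

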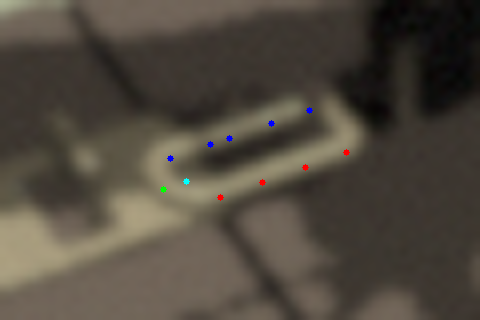

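The predicted hook outline sits about 1 px off the picture, the same side-camera bias seen at the staple, so hook and staple agree relative to each other. Next I go beside the right leg and push the gate on it, watching the force.

```bash
python3 - <<'E'
from h import *
Z=86.5
bot.movel(S(-34,-58,170),max_speed=120)
bot.movel(S(-34,-58,Z),max_speed=90,threshold=8)
bot.dwell(0.3); 
F0=np.mean([bot.get_state()["contact_force"] for _ in range(3)],0); st()
np.save("F0.npy",F0)
bot.movel(S(-34,-36,Z),max_speed=60,threshold=8)
for y in np.arange(-35,-18.9,1):
    hit=bot.movel(S(-34,y,Z),max_speed=12,threshold=8)
    s=bot.get_state(); F=s["contact_force"]-F0; p=s["tcp_pos"]-SC
    print("y %.0f act %.1f t %.1f F safe"%(y,p@ey,s["t"]),np.round([F@ex,F@ey,F[2]],1),np.round(s["wrist_torque"],2),hit)
    if hit or np.linalg.norm(F)>9: break
im=imaging.capture("side");cv2.imwrite("pics/s4.png",cv2.resize(im[130:200,170:300],None,fx=6,fy=6,interpolation=cv2.INTER_CUBIC))
E
```

```text
t 17.91 tcp [576.9   6.8  86.9] F [ 0.   0.1 -1.7] op 0.19
y -35 act -35.2 t 18.7 F safe [ 0.4 -0.5  1.3] [-0.05 -0.02 -0.04] False
y -34 act -34.1 t 18.9 F safe [ 0.  -0.9  0.2] [ 0.01 -0.03  0.04] False
y -33 act -33.0 t 19.2 F safe [ 0.1 -0.4 -0.7] [ 0.01 -0.05 -0.02] False
y -32 act -31.9 t 19.4 F safe [-1.2  0.1  0.4] [-0.   -0.03  0.06] False
y -31 act -30.9 t 19.7 F safe [-0.4  0.2 -0.2] [-0.06 -0.01  0.04] False
y -30 act -30.0 t 19.9 F safe [-0.7 -0.1  0.1] [-0.03 -0.06 -0.07] False
y -29 act -28.9 t 20.2 F safe [0.1 0.7 0.5] [-0.03 -0.03 -0.02] False
y -28 act -28.0 t 20.4 F safe [ 0.2 -0.5 -0. ] [ 0.02 -0.02  0.01] False
y -27 act -27.3 t 20.7 F safe [-1.2 -1.7  1.3] [-0.28 -0.09  0.11] False
y -26 act -26.1 t 20.9 F safe [ 0.2 -1.8 -0.6] [-0.35 -0.12  0.04] False
y -25 act -25.0 t 21.2 F safe [-0.1 -1.9 -0.4] [-0.39 -0.16  0.09] False
y -24 act -24.0 t 21.4 F safe [ 1.5 -1.9 -0.9] [-0.37 -0.16  0.06] False
y -23 act -23.0 t 21.7 F safe [ 0.7 -2.1  0.1] [-0.46 -0.16  0.13] False
y -22 act -22.0 t 21.9 F safe [ 0.  -2.1  0. ] [-0.51 -0.1   0.13] False
y -21 act -21.0 t 22.2 F safe [-0.6 -2.3 -0.1] [-0.57 -0.05  0.11] False
y -20 act -20.0 t 22.4 F safe [-0.8 -1.4  0.3] [-0.53  0.09  0.17] False
y -19 act -19.0 t 22.7 F safe [-0.7 -3.8  0.4] [-0.67  0.11  0.24] False
```

View pics/s4.png

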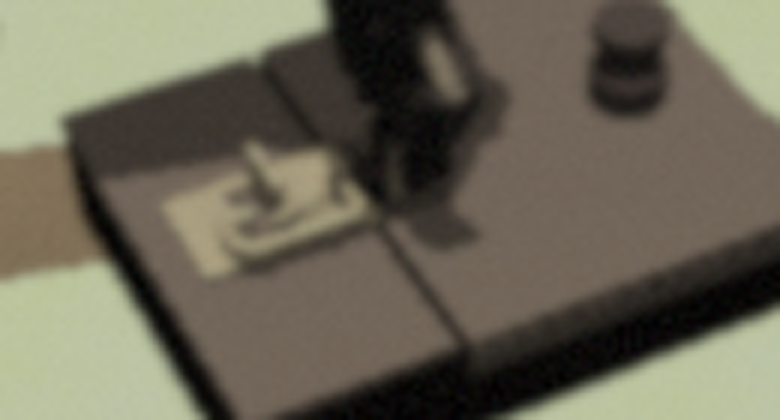

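Gate contact began at y ≈ -27.6 with a soft force of about 2 N, and the loop now surrounds the leg from its right side (staple leg at about 268,200). The bar has to go in about 15 mm from that first contact, so I continue to y ≈ -12.6.

```bash
python3 - <<'E'
from h import *
Z=86.5;F0=np.load("F0.npy")
def rep(tag):
    s=bot.get_state(); F=s["contact_force"]-F0; p=s["tcp_pos"]-SC
    print(tag,"act %.1f %.1f t %.1f F safe"%(p@ex,p@ey,s["t"]),np.round([F@ex,F@ey,F[2]],1),np.round(s["wrist_torque"],2)); return F
for y in np.arange(-18,-12.4,.9):
    hit=bot.movel(S(-34,y,Z),max_speed=12,threshold=6)
    F=rep("y %.1f"%y)
    if hit or -(F@ey)>8: print("hit");break
im=imaging.capture("side");cv2.imwrite("pics/s5.png",cv2.resize(im[130:200,170:300],None,fx=6,fy=6,interpolation=cv2.INTER_CUBIC))
E
```

```text
y -18.0 act -34.0 -18.0 t 23.0 F safe [-1.  -4.   0.2] [-0.65  0.01  0.14]
y -17.1 act -33.9 -17.1 t 23.2 F safe [-1.1 -2.9  0.2] [-0.69  0.04  0.24]
y -16.2 act -33.8 -16.2 t 23.5 F safe [ 0.2 -3.7 -0.4] [-0.68 -0.06  0.22]
y -15.3 act -33.9 -15.3 t 23.7 F safe [-0.5 -3.6  1. ] [-0.71 -0.07  0.21]
y -14.4 act -33.9 -14.4 t 24.0 F safe [-0.3 -3.6  0.4] [-0.71 -0.04  0.22]
y -13.5 act -34.0 -13.5 t 24.2 F safe [-1.  -3.4  0.2] [-0.79 -0.05  0.17]
y -12.6 act -33.9 -12.6 t 24.5 F safe [ 0.6 -3.8  0.1] [-0.78 -0.05  0.18]
```

View pics/s5.png

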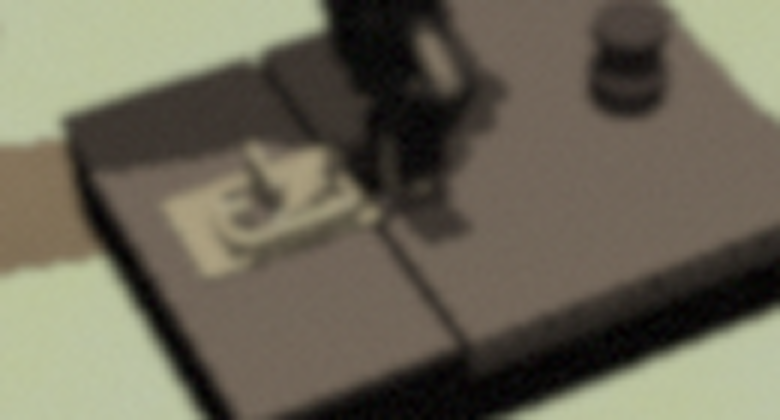

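The gate is open inward and the force is steady at 3.7 N. I now run the leg forward into the bow.

```bash
python3 - <<'E'
from h import *
Z=86.5;F0=np.load("F0.npy")
def rep(tag):
    s=bot.get_state(); F=s["contact_force"]-F0; p=s["tcp_pos"]-SC
    print(tag,"act %.1f %.1f t %.1f F safe"%(p@ex,p@ey,s["t"]),np.round([F@ex,F@ey,F[2]],1),np.round(s["wrist_torque"],2)); return F
for x in np.arange(-32,-17,2):
    hit=bot.movel(S(x,-12.6,Z),max_speed=15,threshold=5)
    F=rep("x %.1f"%x)
    if hit or -(F@ex)>4.5: print("hit");break
im=imaging.capture("side");cv2.imwrite("pics/s6.png",cv2.resize(im[130:200,170:300],None,fx=6,fy=6,interpolation=cv2.INTER_CUBIC))
E
```

```text
x -32.0 act -31.4 -12.5 t 24.8 F safe [ 1.  -3.1 -0.5] [-0.61 -0.25  0.19]
x -30.0 act -29.6 -12.5 t 25.1 F safe [ 1.8 -2.3 -0.5] [-0.55 -0.3   0.15]
x -28.0 act -27.7 -12.5 t 25.4 F safe [ 1.  -2.5 -0.2] [-0.54 -0.25  0.17]
x -26.0 act -25.4 -12.5 t 25.7 F safe [ 2.2 -2.4 -1.2] [-0.39 -0.47  0.12]
x -24.0 act -23.2 -12.4 t 25.9 F safe [ 4.3 -0.8  0.1] [-0.26 -0.66  0.1 ]
x -22.0 act -22.8 -12.1 t 26.2 F safe [ 0.8 -0.2 -0.3] [-0.02  0.04  0.03]
x -20.0 act -20.1 -12.5 t 26.5 F safe [ 0.  -0.2 -0.7] [-0.06 -0.02 -0.01]
x -18.0 act -17.9 -12.6 t 26.8 F safe [ 0.3 -0.3  0.1] [-0.05 -0.01 -0.03]
```

View pics/s6.png

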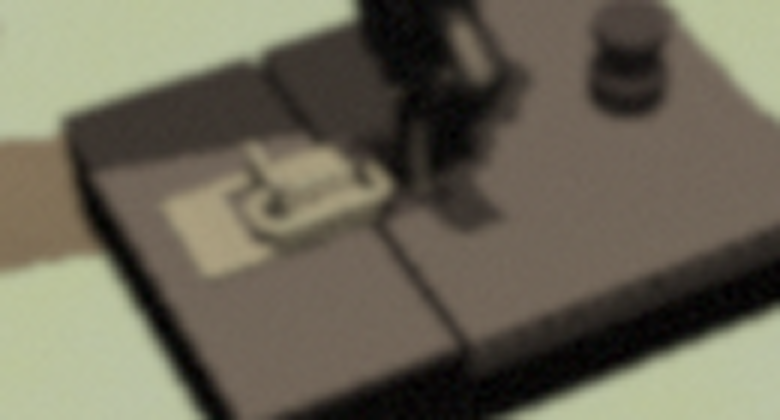

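The force dropped away at x ≈ -22.5, so the gate has snapped shut. Now the tug: slow steps until the leg seats, then hold about 7.5 N.

```bash
cat > tug.py <<'E'
from h import *
Z=86.5;F0=np.load("F0.npy")
def fx(n=3):
    a=[]
    for _ in range(n):
        bot.dwell(0.02); a.append((bot.get_state()["contact_force"]-F0)@ex)
    return -np.mean(a)
E
python3 - <<'E'
from tug import *
x=-18.; 
while x<-6:
    x+=0.7
    hit=bot.movel(S(x,-12.6,Z),max_speed=15,threshold=4)
    f=fx(); print("%.1f f %.1f t %.1f"%(x,f,bot.get_state()["t"]),hit)
    if f>2: break
E
```

```text
-17.3 f -0.4 t 27.1 False
-16.6 f 0.0 t 27.4 False
-15.9 f -0.4 t 27.7 False
-15.2 f 0.1 t 28.0 False
-14.5 f -0.1 t 28.3 False
-13.8 f -0.4 t 28.6 False
-13.1 f 0.2 t 28.9 False
-12.4 f 0.4 t 29.2 False
-11.7 f 2.5 t 29.5 False
```

```bash
python3 - <<'E'
from tug import *
x=-11.7; f=fx()
while f<6.3 and x<-6:
    x+=0.2 if f<4.5 else 0.12
    bot.movel(S(x,-12.6,Z),max_speed=8)
    f=fx(); print("%.2f f %.1f t %.2f"%(x,f,bot.get_state()["t"]))
t0=bot.get_state()["t"]
L=[]
for _ in range(10):
    bot.dwell(0.07); s=bot.get_state(); F=s["contact_force"]-F0; L.append(np.round([-F@ex,F@ey,F[2]],1).tolist())
print(s["t"]-t0,L)
E
```

```text
-11.50 f 3.9 t 29.89
-11.30 f 4.8 t 30.19
-11.18 f 6.1 t 30.49
-11.06 f 5.4 t 30.79
-10.94 f 5.6 t 31.09
-10.82 f 6.3 t 31.39
0.6666000000000025 [[6.1, -1.3, 0.6], [6.8, -0.2, 0.5], [6.0, -0.2, 0.3], [6.2, -0.4, 0.8], [5.4, 0.5, 0.4], [6.0, -0.1, 0.4], [6.4, -0.1, 0.4], [5.7, -0.1, 0.7], [5.7, -0.7, 0.3], [6.4, -0.5, -0.5]]
```

```bash
python3 - <<'E'
from tug import *
x=-10.82;f=fx(5)
while f<7.2 and x<-9:
    x+=.15; bot.movel(S(x,-12.6,Z),max_speed=8); f=fx(5); print("%.2f f %.1f"%(x,f))
L=[]
for _ in range(11):
    bot.dwell(0.07); s=bot.get_state(); F=s["contact_force"]-F0; L.append(round(float(-F@ex),1))
print(s["t"],L)
# relax, then lower until it rests
bot.movel(S(-13.5,-12.6,Z),max_speed=10); print("relaxed",fx(5))
hit=bot.movel(S(-13.5,-12.6,74),max_speed=12,threshold=3); print(hit); st()
im=imaging.capture("side");cv2.imwrite("pics/s7.png",cv2.resize(im[130:200,170:300],None,fx=6,fy=6,interpolation=cv2.INTER_CUBIC))
E
```

```text
-10.67 f 6.3
-10.52 f 6.6
-10.37 f 6.8
-10.22 f 6.9
-10.07 f 7.1
-9.92 f 7.2
-9.77 f 7.3
35.2083 [7.1, 7.6, 8.4, 7.6, 7.3, 7.0, 7.8, 6.9, 8.4, 8.0, 7.0]
relaxed 0.3577807871421116
True
t 36.57 tcp [594.8  53.2  77.3] F [-0.   0.4  5.3] op 0.19
```

View pics/s7.png

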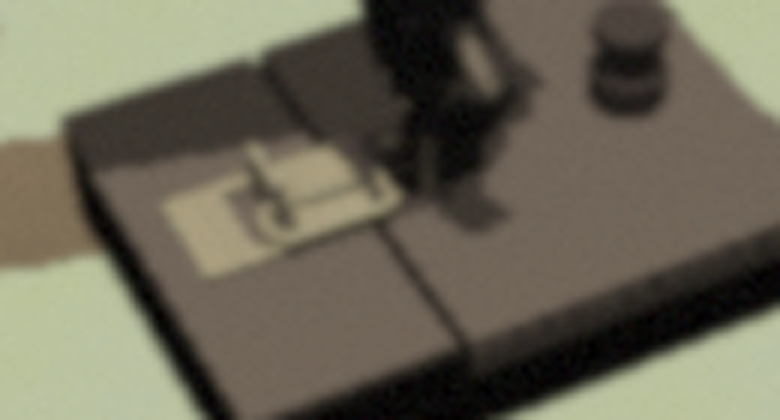

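The hook is resting on the strap with the leg inside the bow (about 285,210). Time to release and retreat.

```bash
python3 - <<'E'
from tug import *
p=np.array(bot.get_state()["tcp_pos"])
bot.grip(0.6); bot.movel(p+[0,0,110],max_speed=100); 
bot.move_ptp([450,420,260],[np.pi,0,2.77]); st()
for n,r in(("side",(170,110,150,100)),("top",(140,110,120,140))):
    im=imaging.capture(n);cv2.imwrite(f"pics/{n}8full.png",im);x,y,w,h=r;f=5 if n=="side" else 4;cv2.imwrite(f"pics/{n}8.png",cv2.resize(im[y:y+h,x:x+w],None,fx=f,fy=f,interpolation=cv2.INTER_CUBIC))
E
```

```text
t 39.79 tcp [450.5 419.3 259.6] F [ 0.6 -0.2 -0.5] op 0.60
```

View pics/side8.png

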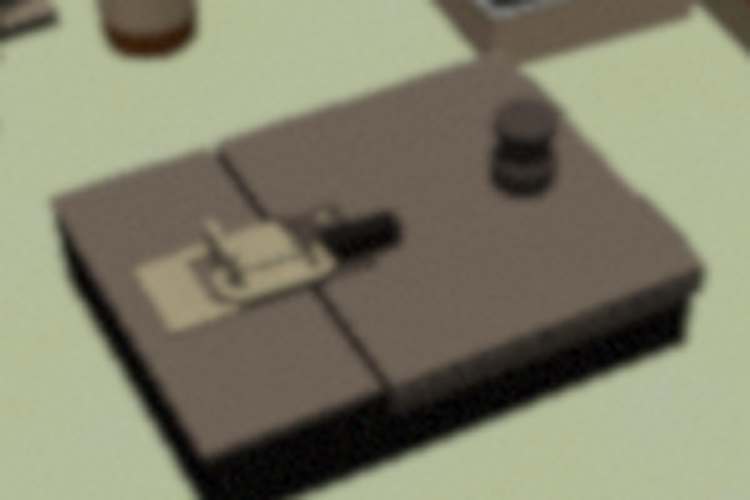

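View pics/top8.png

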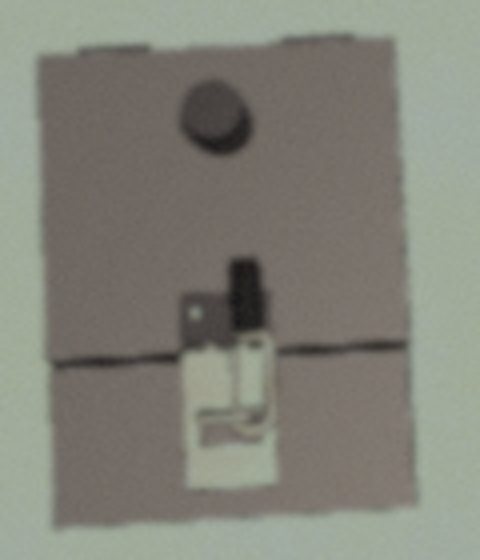

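View pics/top8full.png

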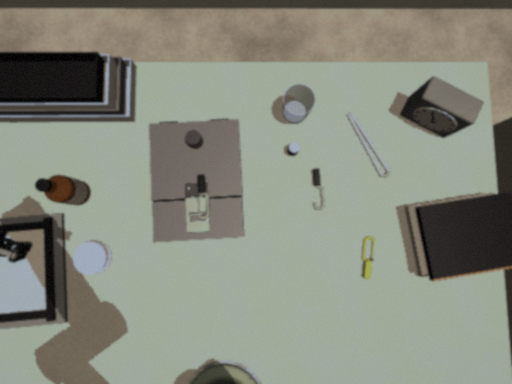

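The pictures show the hook round the right leg (about 262,415 in the top crop) with its gate straight and shut along column 235, and the strap flat. The loupe at (194,139) and open hook at (317,188) have not moved, and the arm is clear.

```bash
python3 - <<'E'
from h import *
bot.sign_off()
E
```

```text
the job is handed in; nothing more can be done
```

The safe is locked and the job is handed in, at about 40 s of the 72 s allowed. I folded the strap flat over the staple, then clipped the snap hook round the right (-y) leg.

- **Strap:** pressing it down, the finger stopped at z = 74 mm, which is the height of the strap's top when flat. The last pictures still show it flat.
- **Gate:** it opened under about 4 N. The force then dropped to zero as the leg ran into the bow, so it snapped shut. In the last top view the gate lies straight and closed.
- **Tug:** I held about 6 N for 0.7 s, then 7 to 8.4 N for 0.8 s. The hook held, and no reading at the staple went above 8.4 N.
- **Release:** I lowered the hook onto the strap and let go. In the last pictures the open hook and loupe have not moved, and the arm is clear.

**Disagreements:**
- The gate met the leg about 4 mm later in y than the top camera predicted. The side camera also placed the staple about 4 mm further over, so I used the felt contact for the insertion depth.
- During the second tug, force rose only slowly with each small pull, so the handle may have slipped about a millimetre in the grip.

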